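# Show a centrifuge tube to the inspection camera

## Robot

A 6-joint arm with a two-finger parallel gripper is mounted at the origin on the work surface. World frame = base frame: x ahead of the robot, y to its left, z up, the work surface at z = 0. Lengths are in m, angles in rad, forces in N, time in s.
With the tool pointing down it reaches from about 0.3 to 0.875 m from the base axis. Payload 6.4 kg.
Tool frame: the origin (TCP) lies at the very end of the fingers, on their centre line; the grasp point (between the pads) lies 19 mm behind it; z points along the fingers, y is the direction in which the jaws open and shut (so a half turn about z gives the same grasp; the last joint's range is limited). The gripper opens to 88 mm and grips with 3 to 60 N. Pads are 18 mm wide; open, the fingers measure 123 mm over their backs; the gripper's body (75 mm by 187 mm) begins 45 mm behind the grasp point.
Start: joints at [1.052, 0.181, 1.607, -0, 1.354, -0.206], TCP at [0.177, 0.547, 0.239] pointing down, gripper open.
Joint ranges: [-2.99, 2.99], [-0.89, 2.07], [0.3, 2.58], [-1.14, 4.28], [0, 2.63], [-3.12, 3.12]. Speed limits (rad/s): [2.57, 2.57, 3.01, 3.14, 3.14, 3.14].

## Interface

Orientations are given as [roll, pitch, yaw] about the fixed x, y, z axes, in that order (R = Rz(yaw) Ry(pitch) Rx(roll)).
In Python, from cell import ctrl gives the robot as it stands. The module is installed in compiled form; this text tells all that it offers.
- The arm moves only by the tool arm_command, never from a script. Its argument "targets" is a list of rows, each a list of 7 numbers: the gripper's target within -1 to 1 (shut at 1, half-way at 0, fully open at -1), then the shift along the world's x, y, z in mm, then the turn, a rotation vector about the world's x, y, z in degrees. In form: [[claw, dx, dy, dz, wx, wy, wz], ...]. A call has 1 to 12 rows; each row is the pose to reach, as a shift and turn from the pose commanded when the call began; what a row does not reach only later rows make up. A row lasts 1/8 s, in which the tool goes at most 62.5 mm and 10.7 degrees, less where a joint would pass 70% of its speed; a pose out of reach is approached as far as the arm can. A call with a gripper value outside its range is refused whole. The fingers move at their own pace and stop on an object; "newtons" is the grip in N (left out, the last holds). Time passes only in rows, so rows that repeat a pose let the fingers close. It gives the time, the measured TCP pose, the force and the opening at its end, in the units of the state.
- ctrl.state(): the state, without advancing time (a new reading comes with each control period).
- ctrl.grab_frame(name): name is "scene" or "top" or "wrist"; returns the picture (420x560x3 uint8, blue, green, red); there is no depth.
- ctrl.get_calibration(name): a dict with "fovy" (degrees; the focal length in pixels is half the picture's height over the tangent of half this angle, whatever the lens; pixels are square), "cx", "cy" (the principal point, pixels), "D" ([k1, k2, p1, p2, k3] as OpenCV has them; the pictures are not rectified), "pose" (4x4, takes a point from camera to world coordinates). Camera axes: x right, y up, looking along -z (the intrinsics and any distortion apply to the point x, -y, -z); pixel columns grow to the right and rows downward; lengths in m; the calibration is good to about 2 mm. A picture is of the moment at which its call begins: read the wrist's pose just before it. get_calibration takes no time and is no camera call; for the wrist camera it gives the pose at the moment of the call.
- ctrl.job_done(): hands the job in, once; it reports no verdict.
Trained networks look in the newest picture that a camera, given by its name, has taken for a name from the list of things; names that differ only in an ending like _2 or _b are one class to them, and where a whole thing is asked for, a point or a joint stands for the part that bears it (a point fixed in the world has none). Each returns a list of dicts, best first, with "score" (0 to 1); they miss things now and then, are a little off and sometimes report something else, mostly with a low value. They report only what shows in the picture. A call takes as long as a camera call.
- ctrl.boxes_of(query, camera): "xyz" ([x, y, z] in m, in world coordinates, good to about 4 mm: the middle of the surface that is visible of it).
The state is a dict: "clock": time; "qpos": joint angles; "dq": joint speeds; "joint_torque": joint torques, N m; "ee_pos": TCP position; "ee_rot": TCP orientation; "wrist_force": force on the tool from outside, world axes, zero at the start; "torque": the same for the moment, N m; "opening": opening from 0.0 (shut) to 1.0 (fully open).
Only numpy, scipy, OpenCV 4.12 (cv2) and the standard library are available. Lean on these libraries where they do the work, as an engineer would, in place of code of your own. Each camera call takes 0.05 s, during which the arm holds its last target.

## Task

Check the long wide centrifuge tube for cracks: first slide the steel catch tray along the bench, without lifting it, until its middle lies straight below the inspection camera's viewing spot, then draw that tube out of the rack and show it to the camera with its middle at the viewing spot, cap up and square to the lens so that it stands straight up in the camera's picture. Finish holding it there, still and touching nothing else, over the tray; leave the other tubes, the rack and the rest of the bench undisturbed.

Things in the scene. Friction and masses are not known exactly. Their poses are not given: they have to be found in the camera images.
- tube50_mid (a point): the long wide tube, the one to show: milky plastic, conical tip, 116 mm long, body 29 mm across, blue cap 35 mm across and 15 mm high (cap centre 50.5 mm above this point), about 45 g. The only tube both wide and long; in any one of the rack's three wide holes, tip 6 mm above the bench, upright with 1 mm play. Point on its axis half-way along; z runs from tip to cap.
- rack_top (a point): white loose rack, 216 mm (its x) by 120 mm (its y), 0.6 kg. Point at the centre of its top plate's upper face, 62 mm above the bench; z up. Wide holes (31.5 mm) at x = -65, 0, +65, y = -27 mm; narrow holes (19 mm) at y = +43, x = -80 to +80 mm in steps of 40. Fingers have more room beside a wide tube along the rack's y than along its x.
- tray_mid (a point): the catch tray: loose, shallow, open, steel, 200 mm (its x) by 150 mm (its y) outside, rim 28 mm above the bench, walls and floor 4 mm thick, 0.3 to 0.65 kg. Point at the centre of the upper face of its floor, 4 mm above the bench; z up. Slides on the bench; can be pushed from outside, or from inside against a wall.
- focus (a point): the camera's viewing spot: a point in the air on the lens axis, 180 mm in front of the lens glass, 145 to 210 mm above the bench. x points from the spot into the lens, y is level, z is 'up' in the camera's picture: square to the lens axis and leaning away from the camera, since the lens looks 0.35 to 0.56 rad below level, roughly towards the robot. It stays put.
- lens (a point): centre of the lens glass, in a white ring light 68 mm across; same axes as the viewing spot. 100 mm behind it the stiff grey camera head is pivoted on a steel post, 300 mm above the bench. Fixed stand at the far side; its dark base plate is 170 by 150 mm, 60 mm of it in front of the post.
- uni_a_mid (a point): shorter wide screw-cap tube, a bystander in the rack's wide row: flat bottom, 90 mm tall, body 28 mm across, blue cap 33 mm across; point at its centre half-way up
- uni_b_mid (a point): shorter wide screw-cap tube, a bystander in the rack's wide row: flat bottom, 90 mm tall, body 28 mm across, blue cap 33 mm across; point at its centre half-way up
- narrow_a_mid (a point): narrow conical screw-cap tube, a bystander in the rack's narrow row: 119 mm tall, body 17 mm, blue cap 21 mm across; point at its centre half-way up
- narrow_b_mid (a point): narrow conical screw-cap tube, a bystander in the rack's narrow row: 119 mm tall, body 17 mm, blue cap 21 mm across; point at its centre half-way up
- narrow_c_mid (a point): narrow conical screw-cap tube, a bystander in the rack's narrow row: 119 mm tall, body 17 mm, blue cap 21 mm across; point at its centre half-way up
- rack_pink_mid (a point): pink microtube rack at the left, a bystander: 68 by 222 mm, 40 mm tall with its little tubes; point at its centre 13 mm up
- rack_green_mid (a point): green microtube rack, a bystander like the pink one, at the far right; point at its centre 13 mm up
- tip_box_mid (a point): closed pipette-tip box, a bystander at the far left: 84 by 122 by 60 mm; point at its centre
- bottle_mid (a point): plastic bottle, a bystander at the left: 68 mm across, 150 mm tall; point at its centre
- jar_mid (a point): amber jar, a bystander at the right: 72 mm across, 95 mm tall; point at its centre

How it is judged:
On the way, in this order (a step that is already met when the one before it is completed fails the run):
1. the tray lies at rest on the bench, its middle within 30 mm of straight below the viewing spot, while the tube is still in the rack (horizontal distance between tray_mid and focus below 0.03 m and height (world z) of tray_mid below 0.01 m and linear speed of tray below 0.01 m/s and distance of tube50_mid from where it was at the start of the episode below 0.015 m), for 0.2 s.
2. the long wide tube is held clear above the rack (contact force between the fingers and tube50 above 1 N and contact force between tube50 and rack below 0.1 N and contact force between tube50 and tray below 0.1 N and contact force between tube50 and stand below 0.1 N and height (world z) of tube50_mid above 0.125 m), for 0.1 s.
At the end, for the whole second after the job is handed in: Fingers hold the long wide tube, clear of rack and tray: middle within 20 mm of the viewing spot, axis within 12 degrees of 'up' in the camera's picture, cap up, still; tray at rest on the bench, middle within 30 mm of straight below the viewing spot (horizontal distance between tray_mid and focus below 0.03 m and height (world z) of tray_mid below 0.01 m and contact force between the fingers and tube50 above 1 N and contact force between tube50 and rack below 0.1 N and contact force between tube50 and tray below 0.1 N and contact force between tube50 and stand below 0.1 N and distance between tube50_mid and focus below 0.02 m and angle between the z axis of tube50_mid and the z axis of focus, either way round below 0.21 rad and angle between tube50_mid's own z axis and vertical below 1.1 rad and linear speed of tube50 below 0.02 m/s and angular speed of tube50 below 0.15 rad/s and linear speed of tray below 0.01 m/s and height (world z) of tube50_mid above 0.11 m); the arm keeps its last pose, push and grip.
It fails at once if the tray is lifted more than 15 mm off the bench (height (world z) of tray_mid above 0.019 m).
It fails at once if the rack is moved more than 30 mm (distance of rack_top from where it was at the start of the episode above 0.03 m).
It fails at once if the camera is touched with more than 5 N (contact force between stand and anything else above 5 N).
It fails at once if another tube or a bystander is moved (tubes 30 mm, others 40 mm) (distance of any of uni_a_mid, uni_b_mid, narrow_a_mid, narrow_b_mid, narrow_c_mid from where it was at the start of the episode above 0.03 m or distance of any of rack_pink_mid, rack_green_mid, tip_box_mid, bottle_mid, jar_mid from where it was at the start of the episode above 0.04 m).
It also fails if it takes over 64 s, if anything falls off the work surface, if the arm or the gripper's body presses on something with over 40 N, if the wrist force passes 120 N, or if a joint passes its speed limit or range.

## Working session

There is one attempt and no reset: what is moved stays moved. The work goes in short steps, Python scripts to look and compute and a tool call to move; the robot and the scene stay as the last step left them, time stands still between calls to the robot, and variables do not carry over. Pictures are saved under pics/ and viewed, and the job is handed in when it is done.

Besides the shell and the picture viewer there is one more tool, called after "Call:" by a JSON object that holds its "op" and its "data", one argument or row to a line. arm_command: Moves the arm, as the interface text tells. Its arguments: {"type":"object","properties":{"targets":{"type":"array","items":{"type":"array","items":{"type":"number"}}},"newtons":{"type":"number"}},"required":["targets"]}

```bash
mkdir -p pics; cat > h.py <<'E'
import numpy as np, cv2
from cell import ctrl
from scipy.spatial.transform import Rotation as R
def K(c):
    f=210/np.tan(np.radians(c["fovy"])/2); return np.array([[f,0,c["cx"]],[0,f,c["cy"]],[0,0,1.]])
def proj(c,P):
    P=np.atleast_2d(P); T=np.linalg.inv(np.array(c["pose"])); p=P@T[:3,:3].T+T[:3,3]; p=p*[1,-1,-1]
    return cv2.projectPoints(p.reshape(-1,1,3),np.zeros(3),np.zeros(3),K(c),np.array(c["D"],float))[0].reshape(-1,2)
def ray(c,uv):
    u=cv2.undistortPoints(np.array(uv,float).reshape(-1,1,2),K(c),np.array(c["D"],float)).reshape(-1,2)
    d=np.c_[u[:,0],-u[:,1],-np.ones(len(u))]; T=np.array(c["pose"]); d=d@T[:3,:3].T
    return T[:3,3],d/np.linalg.norm(d,axis=1)[:,None]
def onz(c,uv,z):
    o,d=ray(c,uv); return o+d*((z-o[2])/d[:,2])[:,None]
def tri(obs):
    A=np.zeros((3,3));b=np.zeros(3)
    for c,uv in obs:
        o,d=ray(c,uv);d=d[0];M=np.eye(3)-np.outer(d,d);A+=M;b+=M@o
    x=np.linalg.solve(A,b); return x,[float(np.linalg.norm((np.eye(3)-np.outer(ray(c,uv)[1][0],ray(c,uv)[1][0]))@(x-ray(c,uv)[0]))) for c,uv in obs]
E
python3 - <<'E'
from h import *
np.set_printoptions(precision=4,suppress=True)
print(ctrl.state())
for n in ["scene","top","wrist"]:
    c=ctrl.get_calibration(n); im=ctrl.grab_frame(n); cv2.imwrite(f"pics/{n}0.png",im); print(n,c["fovy"],c["cx"],c["cy"],c["D"]); print(np.array(c["pose"]))
    for q in ["tube50_mid","rack_top","tray_mid","lens","focus","uni_a_mid","jar_mid","bottle_mid"]:
        try: print(q,[(np.round(d["xyz"],3).tolist(),round(d["score"],2)) for d in ctrl.boxes_of(q,n)][:4])
        except Exception as e: print(q,e)
E
```

```text
{'clock': 0.0, 'qpos': array([ 1.0517,  0.1815,  1.608 ,  0.    ,  1.3538, -0.2063]), 'dq': array([ 0.0002,  0.0011, -0.0007, -0.0003,  0.0009,  0.0016]), 'joint_torque': array([  0.001 , -43.3878, -34.1845,   0.0703,   0.0385,  -0.0001]), 'ee_pos': array([0.1767, 0.5466, 0.2378]), 'ee_rot': array([-3.1399, -0.0004,  2.8288]), 'wrist_force': array([-0.1115,  0.6101, -0.021 ]), 'torque': array([ 0.0334, -0.016 ,  0.04  ]), 'opening': 0.9997541673053252}
scene 49.01816163947862 272.2860999223638 208.54257753347656 [-0.1532  0.      0.      0.      0.    ]
[[-0.8276 -0.3889  0.4047  1.0872]
 [ 0.5612 -0.5836  0.5869  0.7951]
 [ 0.0079  0.7129  0.7013  1.1209]
 [ 0.      0.      0.      1.    ]]
tube50_mid [([0.558, 0.265, 0.114], 0.55)]
rack_top [([0.518, 0.313, 0.063], 0.87), ([0.785, 0.018, 0.299], 0.15)]
tray_mid []
lens [([0.792, 0.013, 0.294], 0.78)]
focus [([0.782, 0.017, 0.298], 0.94)]
uni_a_mid [([0.783, 0.017, 0.294], 0.51), ([0.43, 0.286, 0.093], 0.44)]
jar_mid [([0.546, -0.501, 0.066], 0.81), ([0.558, 0.263, 0.114], 0.67)]
bottle_mid [([0.575, 0.513, 0.095], 0.9)]
top 47.3274
[... 371 characters left out ...]
 ([0.772, -0.009, 0.302], 0.74)]
tray_mid [([0.492, -0.315, 0.004], 0.69)]
lens [([0.772, -0.007, 0.299], 0.61)]
focus [([0.771, -0.01, 0.303], 0.89), ([0.538, -0.509, 0.095], 0.53), ([0.36, 0.486, 0.022], 0.3)]
uni_a_mid [([0.423, 0.278, 0.101], 0.63)]
jar_mid [([0.538, -0.512, 0.095], 0.84)]
bottle_mid [([0.557, 0.488, 0.102], 0.82)]
wrist 69.38064751325354 278.983757854844 205.910480071599 [-0.0424  0.      0.      0.      0.    ]
[[ 0.3078 -0.9188 -0.2469  0.1146]
 [ 0.9515  0.2973  0.0796  0.5677]
 [ 0.0002 -0.2595  0.9658  0.3851]
 [ 0.      0.      0.      1.    ]]
tube50_mid []
rack_top [([0.392, 0.354, 0.004], 0.61)]
tray_mid []
lens []
focus []
uni_a_mid []
jar_mid []
bottle_mid []
```

View pics/scene0.png

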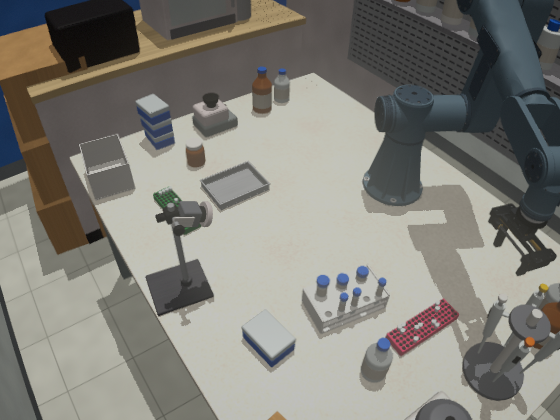

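View pics/top0.png

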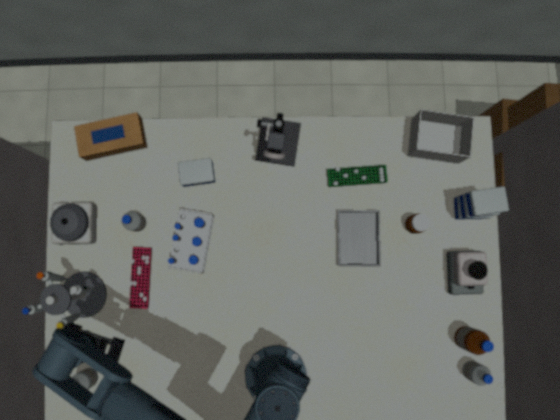

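View pics/wrist0.png

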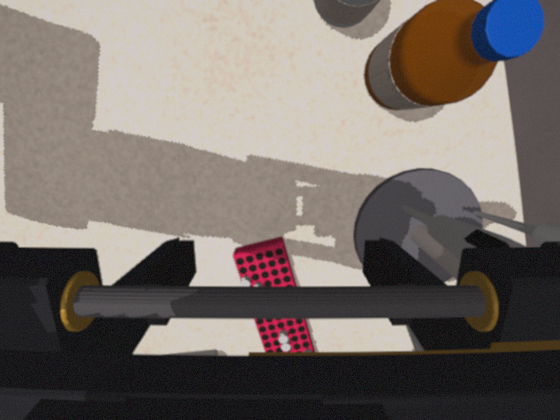

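```bash
python3 - <<'E'
import cv2
s=cv2.imread("pics/scene0.png");t=cv2.imread("pics/top0.png")
def z(im,x0,y0,x1,y1,k,n): cv2.imwrite(n,cv2.resize(im[y0:y1,x0:x1],None,fx=k,fy=k,interpolation=cv2.INTER_CUBIC))
z(s,130,150,280,320,3.5,"pics/s_cam.png")
z(s,290,240,410,340,5,"pics/s_rack.png")
z(t,240,100,400,280,3.3,"pics/t_cam.png")
z(t,155,195,235,285,6,"pics/t_rack.png")
E
```

```text
(no output)
```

View pics/s_cam.png

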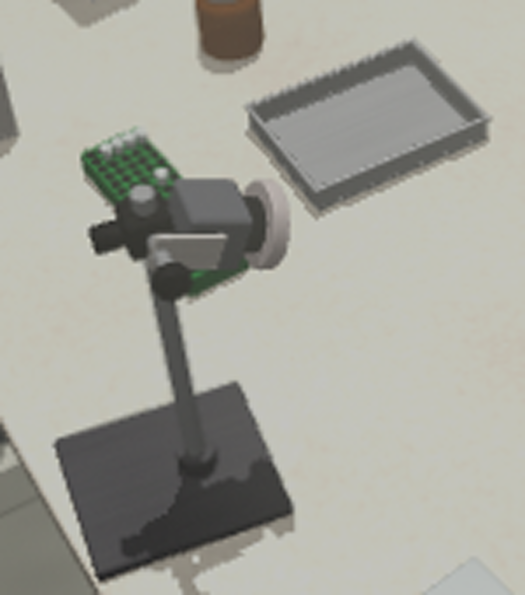

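View pics/s_rack.png

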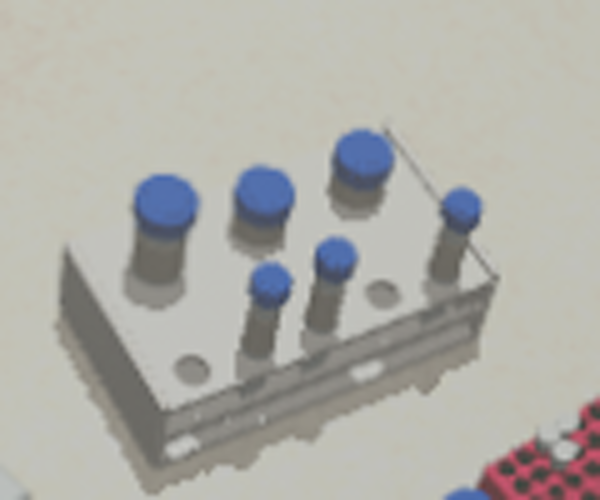

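View pics/t_cam.png

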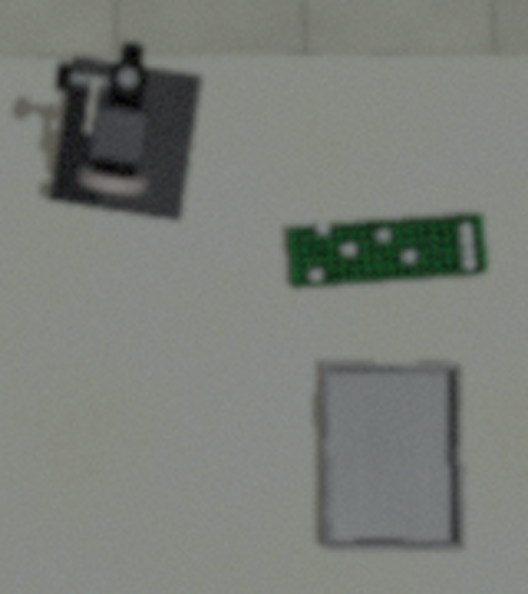

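View pics/t_rack.png

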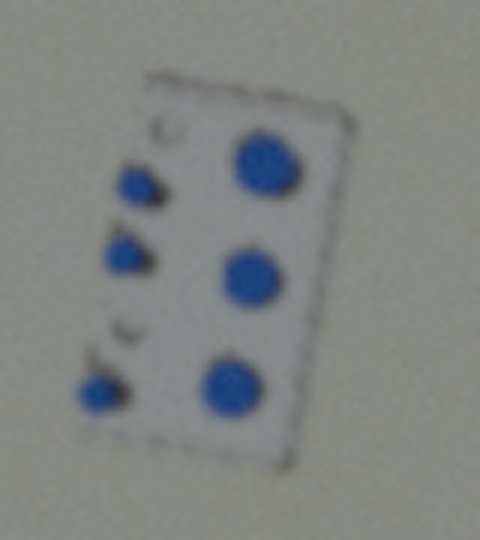

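Call:
{"op": "arm_command", "data": {
  "targets": [
    [0,25,-60,10,0,0,2],
    [0,50,-120,20,0,0,4],
    [0,75,-180,30,0,0,6],
    [0,100,-240,40,0,0,8],
    [0,125,-300,50,0,0,10],
    [0,150,-360,60,0,0,12],
    [0,175,-420,70,0,0,14],
    [0,200,-480,80,0,0,16],
    [0,223,-547,90,0,0,18],
    [0,223,-547,90,0,0,18]
  ]
}}

```text
clock: 2.6
ee_pos: [0.4006, -0.0027, 0.3294]
ee_rot: [-3.141, 0.001, 3.14]
wrist_force: [0.9, -0.1, 0.1]
opening: 0.499
```

Call:
{"op": "arm_command", "data": {
  "targets": [
    [0,0,0,0,0,-10,0],
    [0,0,0,0,0,-20,0],
    [0,0,0,0,0,-30,0],
    [0,0,0,0,0,-40,0],
    [0,0,0,0,0,-50,0],
    [0,0,0,0,0,-60,0],
    [0,0,0,0,0,-60,0]
  ]
}}

```text
clock: 3.48
ee_pos: [0.4708, 0.0008, 0.3118]
ee_rot: [3.138, 1.024, 3.138]
wrist_force: [-0.1, -0.1, 0.7]
opening: 0.498
```

```bash
python3 - <<'E'
from h import *
np.set_printoptions(precision=4,suppress=True)
print(ctrl.state())
n="wrist";c=ctrl.get_calibration(n); im=ctrl.grab_frame(n); cv2.imwrite(f"pics/{n}1.png",im);np.save("c1.npy",c,allow_pickle=True); print(np.array(c["pose"]))
for q in ["lens","focus"]: print(q,[(np.round(d["xyz"],3).tolist(),round(d["score"],2)) for d in ctrl.boxes_of(q,n)][:4])
E
```

```text
{'clock': 3.475, 'qpos': array([-0.6114, -0.8935,  2.5204,  0.7972,  0.7572, -2.5586]), 'dq': array([-0.0091, -0.0077, -0.034 ,  0.0926, -0.0241, -0.0866]), 'joint_torque': array([ -0.2117,   0.8085, -37.9642,   2.9868,  -2.8257,  -0.857 ]), 'ee_pos': array([0.4708, 0.0008, 0.3118]), 'ee_rot': array([3.1375, 1.024 , 3.1384]), 'wrist_force': array([-0.093 , -0.1135,  0.7472]), 'torque': array([0.0586, 0.4489, 0.0164]), 'opening': 0.4982589138245454}
[[-0.0002 -0.2805 -0.9599  0.3124]
 [ 1.      0.002  -0.0008  0.0009]
 [ 0.0022 -0.9599  0.2805  0.3315]
 [ 0.      0.      0.      1.    ]]
lens [([0.746, -0.006, 0.278], 0.61)]
focus [([0.751, -0.003, 0.277], 0.67)]
```

View pics/wrist1.png

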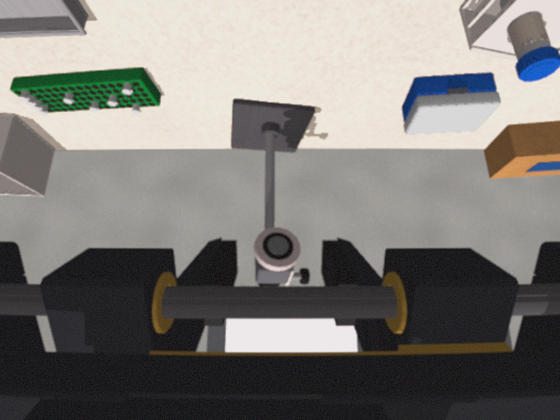

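```bash
python3 - <<'E'
import cv2
s=cv2.imread("pics/wrist1.png")
cv2.imwrite("pics/w1a.png",cv2.resize(s[215:300,225:335],None,fx=7,fy=7,interpolation=cv2.INTER_CUBIC))
cv2.imwrite("pics/w1b.png",cv2.resize(s[85:165,215:345],None,fx=6,fy=6,interpolation=cv2.INTER_CUBIC))
E
```

```text
(no output)
```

View pics/w1a.png

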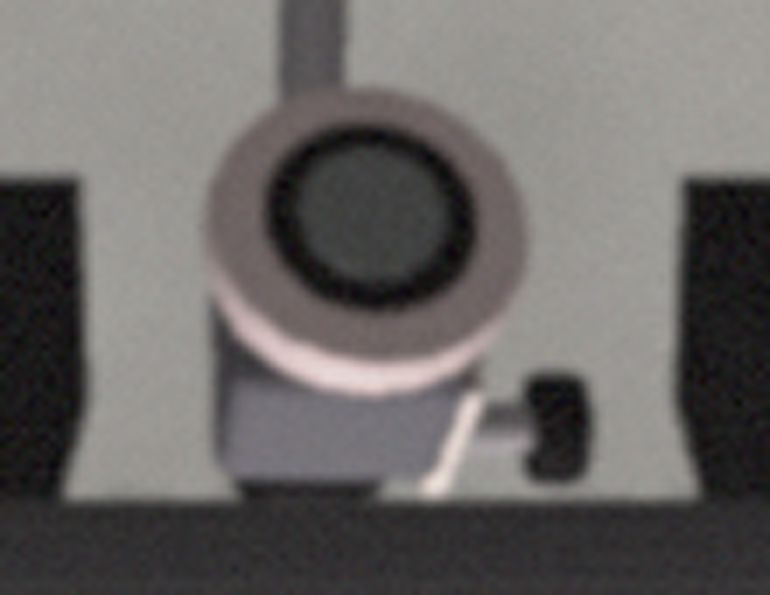

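View pics/w1b.png

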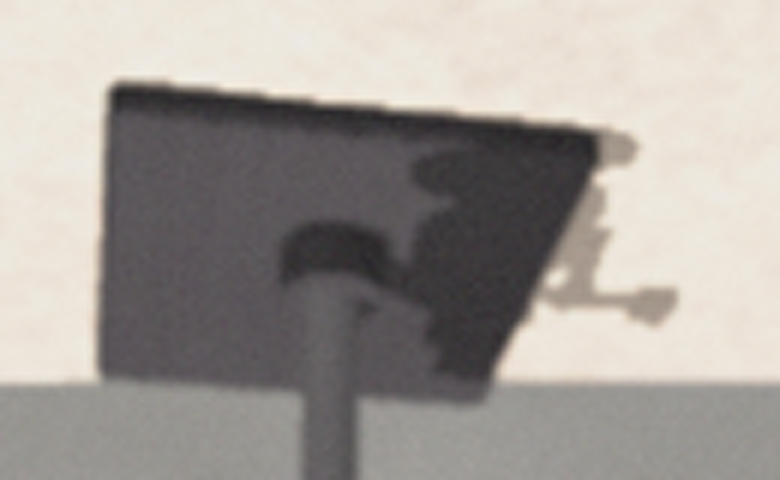

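```bash
cat > lens.py <<'E'
from h import *
from scipy.optimize import least_squares
def face(im,box,bmax,vis=None):
    x0,y0,x1,y1=box; a=cv2.resize(im[y0:y1,x0:x1],None,fx=7,fy=7,interpolation=cv2.INTER_CUBIC); a=cv2.GaussianBlur(a,(0,0),3).astype(int)
    m=((a[...,2]-a[...,1])>9)&(a.max(2)<bmax); m=m.astype(np.uint8)
    m=cv2.morphologyEx(m,cv2.MORPH_OPEN,np.ones((9,9)))
    cs,_=cv2.findContours(m,cv2.RETR_EXTERNAL,cv2.CHAIN_APPROX_NONE); k=max(cs,key=cv2.contourArea); k=cv2.convexHull(k)
    e=cv2.fitEllipse(k)
    if vis: b=a.astype(np.uint8).copy(); cv2.drawContours(b,[k],-1,(0,255,0),1); cv2.ellipse(b,e,(0,0,255),1); cv2.imwrite(vis,b)
    return e
def epts(e,box,n=16):
    t=np.linspace(0,2*np.pi,n,endpoint=False); (cx,cy),(A,B),an=e; an=np.radians(an)
    x=cx+A/2*np.cos(t)*np.cos(an)-B/2*np.sin(t)*np.sin(an); y=cy+A/2*np.cos(t)*np.sin(an)+B/2*np.sin(t)*np.cos(an)
    return np.c_[(x+.5)/7-.5+box[0],(y+.5)/7-.5+box[1]]
def frame(p,yaw): # focus axes: x into the lens
    X=np.array([np.cos(p)*np.cos(yaw),np.cos(p)*np.sin(yaw),np.sin(p)]); Y=np.array([-np.sin(yaw),np.cos(yaw),0]); return X,Y,np.cross(X,Y)
E
python3 - <<'E'
from lens import *
im=cv2.imread("pics/wrist1.png"); c=np.load("c1.npy",allow_pickle=True).item(); box=(225,215,335,283)
e=face(im,box,165,"pics/w1e.png"); print(e); P=epts(e,box); 
# post foot, wrist crop b: (330,255) collar center
def f(v,full=False):
    x,y,p,yaw=v[:4]; L=np.array([x,y,.3-.1*np.sin(p)]); X,Y,Z=frame(p,yaw); t=np.linspace(0,2*np.pi,400)
    q=proj(c,L+.034*(np.cos(t)[:,None]*Y+np.sin(t)[:,None]*Z)); 
    d=np.min(np.linalg.norm(P[:,None]-q[None],axis=2),axis=1)
    return d
for y0 in (-.2,0,.2):
    r=least_squares(lambda v:np.r_[f(v)], [.75,0,.45,y0]); print(r.x,r.cost,np.abs(f(r.x)).max())
v=r.x;p,yaw=v[2:];L=np.array([v[0],v[1],.3-.1*np.sin(p)]);X,Y,Z=frame(p,yaw)
print("L",L,"focus",L-.18*X, "pivot",L+.1*X)
piv=L+.1*X; piv[2]=.012
print("foot w",proj(c,piv))
for n in ("scene","top"):
    cc=ctrl.get_calibration(n); print(n,"lens",proj(cc,L),"foot",proj(cc,piv))
print("lens foot from onz wrist", onz(c,[215+330/6,85+262/6],.012))
E
```

```text
((365.5749206542969, 229.45065307617188), (269.08831787109375, 326.42132568359375), 98.6419906616211)
[ 0.76405194 -0.00201885  0.38394674 -0.09743937] 1.0404468829697215 0.5674849521954021
[ 0.76405162 -0.00201884  0.38394597 -0.09744826] 1.0404467786015956 0.5674685953020414
[ 0.76405117 -0.00201884  0.38394526 -0.09748196] 1.0404469247665156 0.5674859628747915
L [ 0.76405117 -0.00201884  0.26254186] focus [0.59794859 0.01422465 0.19511721] pivot [ 0.85633038 -0.011043    0.3       ]
foot w [[272.69661576 129.70753881]]
scene lens [[200.95174878 216.57790408]] foot [[180.74198111 286.59938723]]
top lens [[273.49720244 151.56326117]] foot [[275.06445902 142.58455622]]
lens foot from onz wrist [[ 0.8522798  -0.01638172  0.012     ]]
```

View pics/w1e.png

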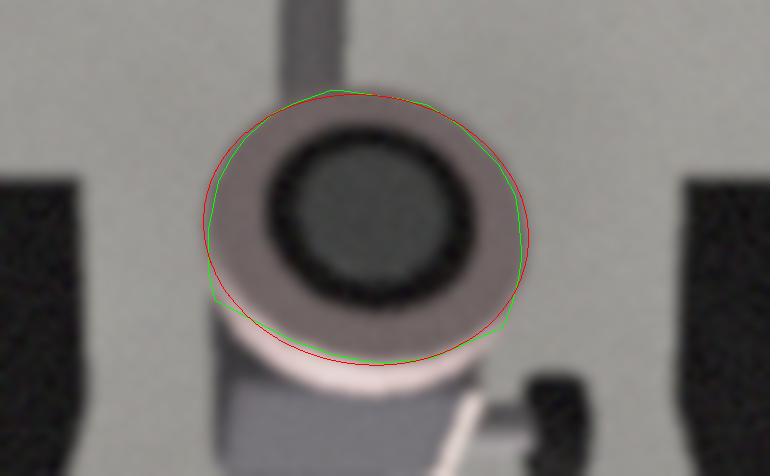

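```bash
python3 - <<'E'
from lens import *
np.set_printoptions(precision=4,suppress=True)
c=np.load("c1.npy",allow_pickle=True).item(); S=ctrl.get_calibration("scene");T=ctrl.get_calibration("top")
w=[277.1,247];s=[208.5,214.2];t=[274.2,156]
print(tri([(c,w),(S,s),(T,t)])); print(tri([(c,w),(S,s)])); print(tri([(c,w),(T,t)])); print(tri([(S,s),(T,t)]))
print("foot",onz(c,[215+330/6,85+258/6],.012),onz(S,[130+195/3.5,150+460/3.5],.012))
print("scene plate corners",onz(S,[[130+292/3.5,150+515/3.5],[130+238/3.5,150+383/3.5],[130+57/3.5,150+440/3.5],[130+102/3.5,150+577/3.5]],.006))
print("top plate",onz(T,[[240+182/3.3,100+216/3.3],[240+50/3.3,100+198/3.3],[240+200/3.3,100+75/3.3]],.006))
print("w plate",onz(c,[[215+108/6,85+95/6],[215+600/6,85+140/6]],.006))
# tube cap top
print("cap",tri([(S,[290+166/5,240+197/5]),(T,[155+268/6,195+163/6])]))
print("tray top rim", onz(T,[[240+a/3.3,100+b/3.3] for a,b in((318,362),(460,364),(462,546),(320,546))],.028))
print("tray scene rim", onz(S,[[130+a/3.5,150+b/3.5] for a,b in((412,42),(489,120),(318,196),(248,108))],.028))
print("rack top scene", onz(S,[[290+a/5,240+b/5] for a,b in((387,130),(497,278),(165,412),(67,248))],.062))
print("rack top top", onz(T,[[155+a/6,195+b/6] for a,b in((150,75),(350,110),(288,466),(85,432))],.062))
E
```

```text
(array([ 0.7463, -0.0013,  0.2649]), [0.0012083288216534977, 0.004478882507699214, 0.003808845108544745])
(array([0.7439, 0.0002, 0.2649]), [0.0023669254373096887, 0.0023669254373096856])
(array([ 0.7488, -0.0028,  0.2657]), [0.0011996905350573576, 0.0011996905350573563])
(array([ 0.7462, -0.0018,  0.2623]), [0.003986452313522264, 0.003986452313522038])
foot [[ 0.8497 -0.0163  0.012 ]] [[ 0.8353 -0.0199  0.012 ]]
scene plate corners [[ 0.792   0.0708  0.006 ]
 [ 0.7633 -0.0793  0.006 ]
 [ 0.9257 -0.1095  0.006 ]
 [ 0.9513  0.0395  0.006 ]]
top plate [[ 0.7695 -0.0849  0.006 ]
 [ 0.7921  0.0643  0.006 ]
 [ 0.9338 -0.1088  0.006 ]]
w plate [[ 0.7684 -0.079   0.006 ]
 [ 0.7915  0.0674  0.006 ]]
cap (array([0.5502, 0.2566, 0.1193]), [0.0029717834993693024, 0.0029717834993693735])
tray top rim [[ 0.5989 -0.2316  0.028 ]
 [ 0.5946 -0.3906  0.028 ]
 [ 0.3929 -0.3858  0.028 ]
 [ 0.3958 -0.2284  0.028 ]]
tray scene rim [[ 0.3931 -0.3785  0.028 ]
 [ 0.3948 -0.2271  0.028 ]
 [ 0.5954 -0.227   0.028 ]
 [ 0.5913 -0.3808  0.028 ]]
rack top scene [[0.3787 0.2632 0.062 ]
 [0.3986 0.3774 0.062 ]
 [0.6057 0.3389 0.062 ]
 [0.5852 0.2245 0.062 ]]
rack top top [[0.6108 0.3337 0.062 ]
 [0.5882 0.2141 0.062 ]
 [0.3779 0.2512 0.062 ]
 [0.3992 0.3714 0.062 ]]
```

Call:
{"op": "arm_command", "data": {
  "targets": [
    [0,0,0,0,0,10,0],
    [0,0,0,0,0,20,0],
    [0,0,0,0,0,30,0],
    [0,0,0,0,0,40,0],
    [0,0,0,0,0,50,0],
    [0,0,0,0,0,58.7,0],
    [0,0,0,0,0,58.7,0]
  ]
}}

```text
clock: 4.5
ee_pos: [0.474, -0.0005, 0.3161]
ee_rot: [-3.139, 0.003, -3.141]
wrist_force: [0.3, 0.5, 0.1]
opening: 0.503
```

Call:
{"op": "arm_command", "data": {
  "targets": [
    [0,5,-60,-25,0,0,0],
    [0,10,-115,-50,0,0,0],
    [0,14,-170,-75,0,0,0],
    [0,18,-225,-100,0,0,0],
    [0,20,-280,-125,0,0,0],
    [0,20,-320,-170,0,0,0],
    [0,20,-320,-200,0,0,0],
    [0,20,-320,-250,0,0,0],
    [0,20,-320,-250,0,0,0]
  ]
}}

```text
clock: 5.62
ee_pos: [0.4896, -0.3182, 0.0634]
ee_rot: [3.139, 0.0, -3.141]
wrist_force: [-0.9, 0.9, 0.1]
opening: 0.5
```

```bash
python3 - <<'E'
from h import *
n="scene"; im=ctrl.grab_frame(n); cv2.imwrite(f"pics/s2.png",cv2.resize(im[130:330,140:340],None,fx=3,fy=3,interpolation=cv2.INTER_CUBIC))
E
```

```text
(no output)
```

View pics/s2.png

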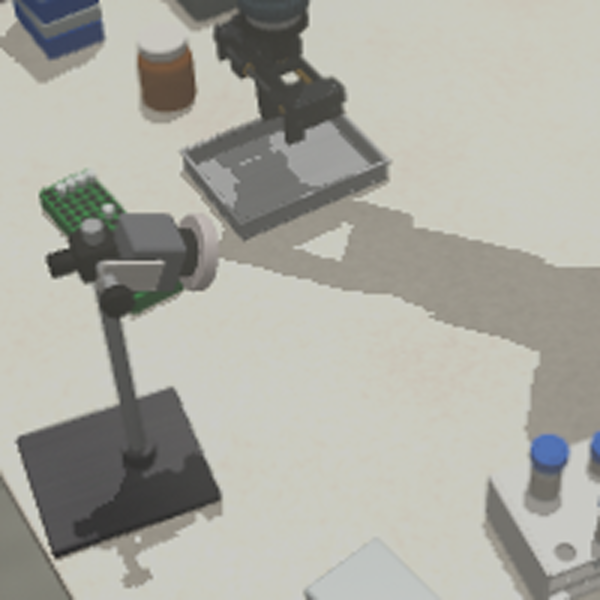

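Call:
{"op": "arm_command", "data": {
  "targets": [
    [0,0,0,-40,0,0,0],
    [0,0,0,-51,0,0,0],
    [0,0,0,-51,0,0,0],
    [0,0,30,-51,0,0,0],
    [0,0,60,-51,0,0,0],
    [0,0,90,-51,0,0,0],
    [0,0,120,-51,0,0,0],
    [0,0,150,-51,0,0,0],
    [0,0,170,-51,0,0,0],
    [0,0,180,-51,0,0,0],
    [0,0,185,-51,0,0,0],
    [0,0,185,-51,0,0,0]
  ]
}}

```text
clock: 7.18
ee_pos: [0.4923, -0.1351, 0.0147]
ee_rot: [-3.141, 0.005, -3.141]
wrist_force: [0.6, -1.5, 1.7]
opening: 0.501
```

```bash
python3 - <<'E'
from h import *
print(ctrl.state()["wrist_force"])
n="scene"; im=ctrl.grab_frame(n); cv2.imwrite(f"pics/s3.png",cv2.resize(im[130:330,140:340],None,fx=3,fy=3,interpolation=cv2.INTER_CUBIC))
E
```

```text
[ 0.62655398 -1.48295981  1.69132163]
```

View pics/s3.png

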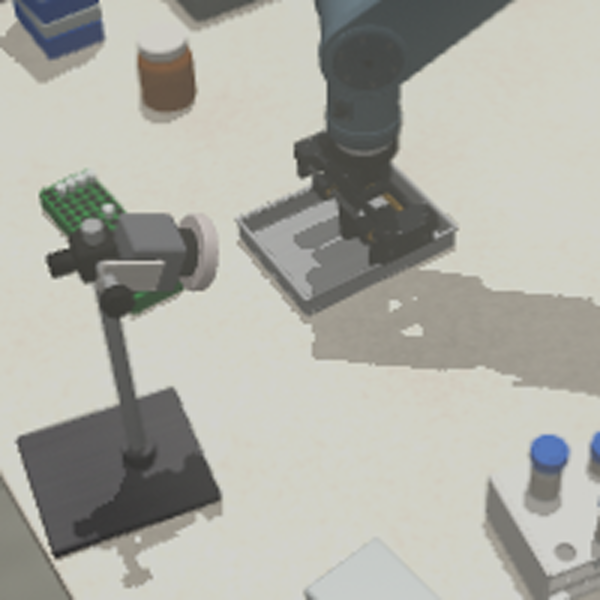

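```bash
python3 - <<'E'
from h import *
S=ctrl.get_calibration("scene")
P=onz(S,[[140+a/3,130+b/3] for a,b in((238,217),(310,300),(456,230))],.028); print(P.round(3)); print("centre",(P[0]+P[2])/2)
E
```

```text
[[ 0.591 -0.246  0.028]
 [ 0.59  -0.09   0.028]
 [ 0.396 -0.09   0.028]]
centre [ 0.49324976 -0.1677882   0.028     ]
```

Call:
{"op": "arm_command", "data": {
  "targets": [
    [0,0,25,0,0,0,0],
    [0,0,55,0,0,0,0],
    [0,0,85,0,0,0,0],
    [0,0,115,0,0,0,0],
    [0,0,145,0,0,0,0],
    [0,0,165,0,0,0,0],
    [0,0,180,0,0,0,0],
    [0,0,188,0,0,0,0],
    [0,0,193,0,0,0,0],
    [0,0,193,0,0,0,0]
  ]
}}

```text
clock: 8.48
ee_pos: [0.4915, 0.0584, 0.0141]
ee_rot: [3.141, 0.003, -3.14]
wrist_force: [-0.5, 1.0, 0.4]
opening: 0.5
```

Call:
{"op": "arm_command", "data": {
  "targets": [
    [0,0,-15,0,0,0,0],
    [0,0,-25,50,0,0,0],
    [0,-60,-32,70,0,0,0],
    [0,-120,-34,70,0,0,0],
    [0,-145,-34,50,0,0,0],
    [0,-145,-34,0,0,0,0],
    [0,-145,-34,-2,0,0,0],
    [0,-145,-34,-2,0,0,0]
  ]
}}

```text
clock: 9.48
ee_pos: [0.3474, 0.0237, 0.0131]
ee_rot: [3.142, 0.004, -3.141]
wrist_force: [0.9, -0.0, -0.5]
opening: 0.5
```

```bash
python3 - <<'E'
from h import *
print(ctrl.state()["wrist_force"])
n="scene"; im=ctrl.grab_frame(n); cv2.imwrite(f"pics/s4.png",cv2.resize(im[130:330,140:340],None,fx=3,fy=3,interpolation=cv2.INTER_CUBIC))
E
```

```text
[ 0.93440434 -0.04621863 -0.52594326]
```

View pics/s4.png

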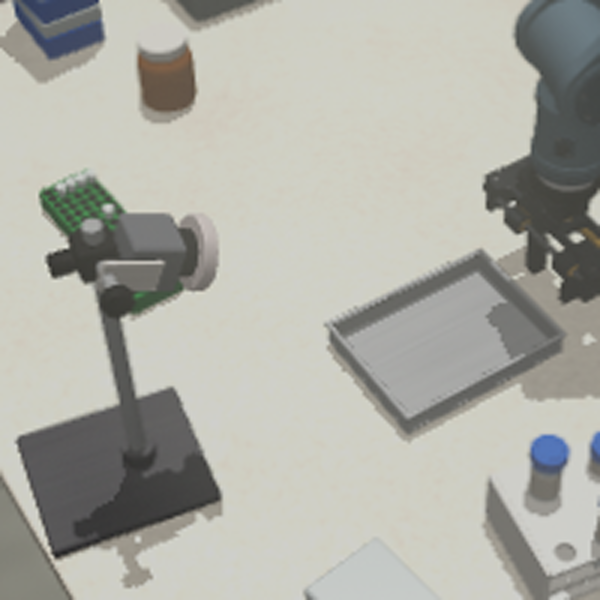

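```bash
python3 - <<'E'
from h import *
S=ctrl.get_calibration("scene")
P=onz(S,[[140+a/3,130+b/3] for a,b in((330,325),(408,418),(562,336),(482,250))],.028); print(P.round(3)); print("centre",P.mean(0))
E
```

```text
[[ 0.591 -0.047  0.028]
 [ 0.593  0.101  0.028]
 [ 0.396  0.102  0.028]
 [ 0.39  -0.048  0.028]]
centre [0.4926677  0.02697177 0.028     ]
```

Call:
{"op": "arm_command", "data": {
  "targets": [
    [0,25,0,0,0,0,0],
    [0,45,0,0,0,0,0],
    [0,65,0,0,0,0,0],
    [0,85,0,0,0,0,0],
    [0,100,0,0,0,0,0],
    [0,110,0,0,0,0,0],
    [0,117,0,0,0,0,0],
    [0,121,0,0,0,0,0],
    [0,121,0,0,0,0,0]
  ]
}}

```text
clock: 10.65
ee_pos: [0.4684, 0.0242, 0.0125]
ee_rot: [-3.141, 0.005, -3.14]
wrist_force: [-0.2, -0.3, -0.8]
opening: 0.499
```

```bash
python3 - <<'E'
from h import *
print(ctrl.state()["wrist_force"])
n="scene"; im=ctrl.grab_frame(n); cv2.imwrite(f"pics/s5.png",cv2.resize(im[130:330,140:340],None,fx=3,fy=3,interpolation=cv2.INTER_CUBIC))
E
```

```text
[-0.2475816  -0.25748812 -0.80783196]
```

View pics/s5.png

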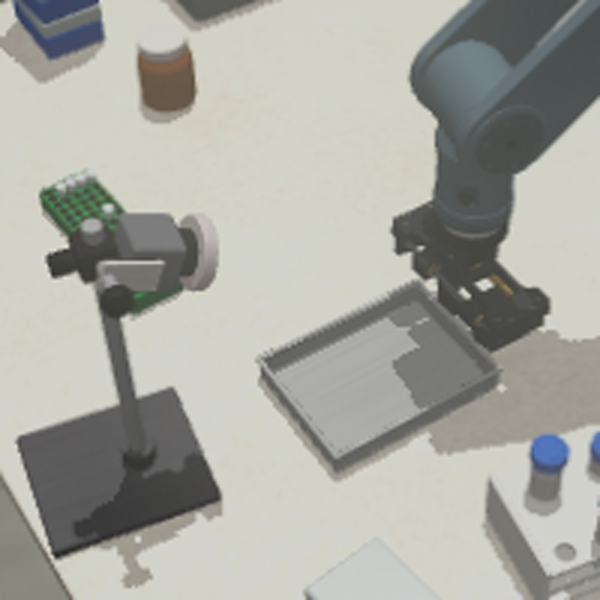

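Call:
{"op": "arm_command", "data": {
  "targets": [
    [0,-20,0,0,0,0,0],
    [0,-30,0,50,0,0,0],
    [0,-30,10,110,0,0,0],
    [0,-10,50,165,0,0,0],
    [0,30,90,210,0,0,0],
    [0,70,130,240,0,0,0],
    [0,110,170,260,0,0,0],
    [0,140,210,265,0,0,0],
    [0,147,234,265,0,0,0],
    [0,147,234,265,0,0,0],
    [0,147,234,265,0,0,0]
  ]
}}

```text
clock: 12.08
ee_pos: [0.6145, 0.2576, 0.277]
ee_rot: [-3.141, 0.003, -3.14]
wrist_force: [-0.5, 0.2, 0.4]
opening: 0.501
```

```bash
python3 - <<'E'
from h import *
S=ctrl.get_calibration("scene")
P=onz(S,[[140+a/3,130+b/3] for a,b in((262,360),(338,459),(498,370),(420,282))],.028); print(P.round(3)); print("centre",P.mean(0))
n="wrist";c=ctrl.get_calibration(n); im=ctrl.grab_frame(n); cv2.imwrite(f"pics/w6.png",im);np.save("c6.npy",c,allow_pickle=True)
for q in ["tube50_mid","rack_top"]: print(q,[(np.round(d["xyz"],3).tolist(),round(d["score"],2)) for d in ctrl.boxes_of(q,n)][:4])
im=ctrl.grab_frame("scene"); cv2.imwrite(f"pics/s6.png",cv2.resize(im[130:330,140:340],None,fx=3,fy=3,interpolation=cv2.INTER_CUBIC))
E
```

```text
[[ 0.676 -0.045  0.028]
 [ 0.678  0.105  0.028]
 [ 0.481  0.101  0.028]
 [ 0.476 -0.046  0.028]]
centre [0.57758205 0.02879356 0.028     ]
tube50_mid [([0.548, 0.258, 0.123], 0.89), ([0.572, 0.016, 0.007], 0.32)]
rack_top [([0.502, 0.307, 0.065], 0.61)]
```

View pics/w6.png

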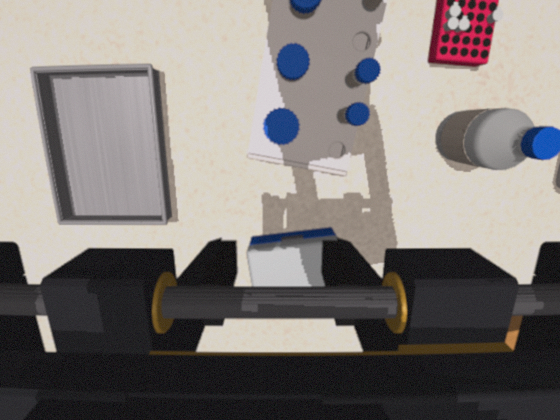

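View pics/s6.png

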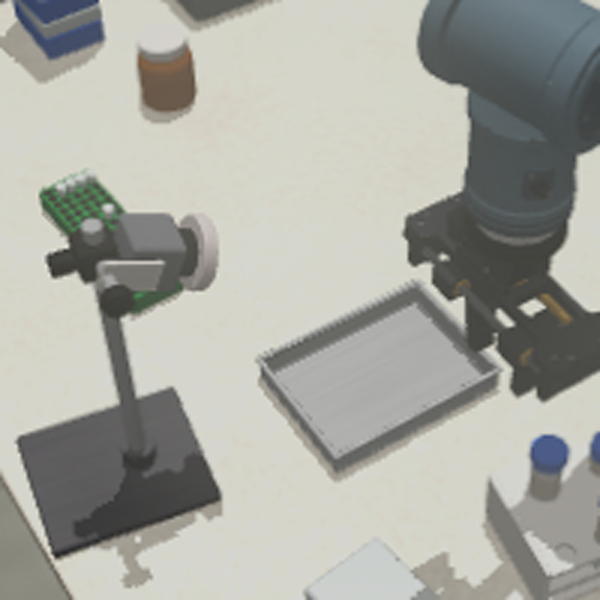

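```bash
python3 - <<'E'
from h import *
np.set_printoptions(precision=4,suppress=True)
c=np.load("c6.npy",allow_pickle=True).item(); S=ctrl.get_calibration("scene");T=ctrl.get_calibration("top")
im=cv2.imread("pics/w6.png").astype(int); m=((im[...,0]-im[...,2])>60)
m=m.astype(np.uint8); n,l,st,ce=cv2.connectedComponentsWithStats(m)
for i in range(1,n):
    if st[i,4]>80: print(st[i],ce[i], onz(c,ce[i],.12))
print(tri([(c,[281.5,125.5]),(S,[290+166/5,240+197/5]),(T,[155+268/6,195+163/6])]))
print(tri([(c,[281.5,125.5]),(S,[290+166/5,240+197/5])]))
print("tray w",onz(c,[[33,67],[152,66],[171,222],[58,223]],.028),onz(c,[[33,67],[152,66],[171,222],[58,223]],.028).mean(0))
print("rack far edge",onz(c,[[248,155],[347,174]],.062))
E
```

```text
[291   0  29  12 223] [304.8879   3.8969] [[0.4444 0.2805 0.12  ]]
[277  44  32  35 869] [292.6398  60.8423] [[0.4921 0.2701 0.12  ]]
[356  59  24  23 416] [367.7139  69.976 ] [[0.4995 0.3403 0.12  ]]
[347 103  22  22 385] [357.4442 113.6234] [[0.5389 0.333  0.12  ]]
[263 109  36  35 961] [280.8283 125.975 ] [[0.5508 0.2594 0.12  ]]
[522 127  38  33 980] [542.6153 142.1398] [[0.5637 0.5249 0.12  ]]
[302 229  32   9 119] [316.9916 233.1092] [[0.6609 0.2981 0.12  ]]
[251 235  30  10 120] [263.9417 239.4667] [[0.6682 0.2417 0.12  ]]
(array([0.5504, 0.2579, 0.1202]), [0.0021205273386037055, 0.00226726381087404, 0.003907222531596592])
(array([0.5501, 0.2602, 0.1229]), [0.00032873925835424174, 0.0003287392583542253])
tray w [[ 0.4774 -0.0487  0.028 ]
 [ 0.4798  0.1028  0.028 ]
 [ 0.6793  0.109   0.028 ]
 [ 0.6814 -0.0528  0.028 ]] [0.5795 0.0276 0.028 ]
rack far edge [[0.5846 0.221  0.062 ]
 [0.607  0.3394 0.062 ]]
```

Call:
{"op": "arm_command", "data": {
  "newtons": 30,
  "targets": [
    [-0.2,-40,1,0,0,0,-6],
    [-0.2,-64,1.5,-20,0,0,-10.7],
    [-0.2,-64,1.5,-70,0,0,-10.7],
    [-0.2,-64,1.5,-110,0,0,-10.7],
    [-0.2,-64,1.5,-110,0,0,-10.7],
    [-0.2,-64,1.5,-110,0,0,-10.7]
  ]
}}

```text
clock: 13.02
ee_pos: [0.552, 0.2596, 0.1694]
ee_rot: [3.141, 0.006, 2.956]
wrist_force: [-0.3, 0.3, 0.1]
opening: 0.6
```

```bash
python3 - <<'E'
from h import *
print(ctrl.state())
for n in("scene","wrist"):
  im=ctrl.grab_frame(n); 
  if n=="scene": im=cv2.resize(im[200:340,280:420],None,fx=4,fy=4,interpolation=cv2.INTER_CUBIC)
  cv2.imwrite(f"pics/{n}7.png",im)
E
```

```text
{'clock': 13.025, 'qpos': array([ 0.24616993,  0.32072984,  1.58184904, -0.00189109,  1.23293132,
       -1.13805493]), 'dq': array([ 0.00435804, -0.01493403, -0.02146469,  0.0004039 , -0.00791305,
        0.00189823]), 'joint_torque': array([ 1.18463437e-02, -4.66495943e+01, -3.07550168e+01,  8.10775731e-03,
        1.14163149e-01, -1.56813829e-03]), 'ee_pos': array([0.55201387, 0.2595911 , 0.16936189]), 'ee_rot': array([3.14066528, 0.00627107, 2.9556397 ]), 'wrist_force': array([-0.30565685,  0.2935703 ,  0.07292708]), 'torque': array([ 0.03131149, -0.00666043, -0.02551638]), 'opening': 0.5997257278252436}
```

View pics/scene7.png

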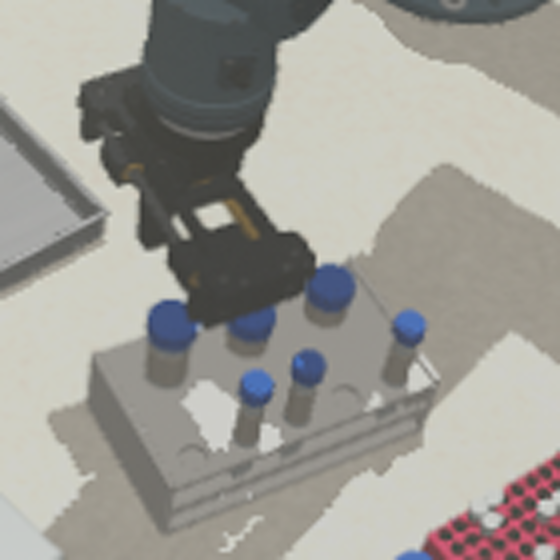

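View pics/wrist7.png

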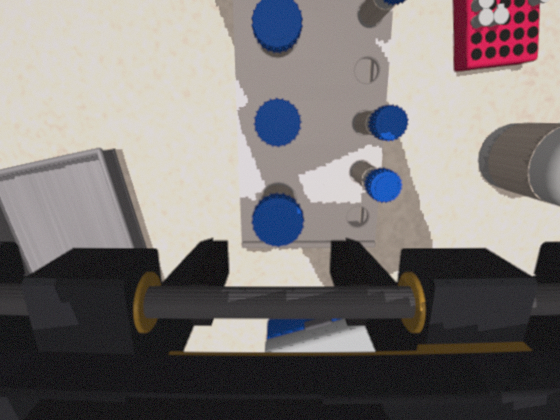

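Call:
{"op": "arm_command", "data": {
  "newtons": 30,
  "targets": [
    [-0.2,-1,0,-30,0,0,0],
    [-0.2,-1,0,-55,0,0,0],
    [-0.2,-1,0,-70,0,0,0],
    [-0.2,-1,0,-77,0,0,0],
    [-0.2,-1,0,-77,0,0,0],
    [1,-1,0,-77,0,0,0],
    [1,-1,0,-77,0,0,0],
    [1,-1,0,-77,0,0,0],
    [1,-1,0,-77,0,0,0],
    [1,-1,0,-77,0,0,0]
  ]
}}

```text
clock: 14.38
ee_pos: [0.5504, 0.2599, 0.091]
ee_rot: [3.141, 0.005, 2.956]
wrist_force: [-0.3, 0.5, 3.3]
opening: 0.358
```

Call:
{"op": "arm_command", "data": {
  "targets": [
    [1,0,0,0,0,0,0],
    [1,0,0,0,0,0,0]
  ]
}}

```text
clock: 14.62
ee_pos: [0.5504, 0.2599, 0.0909]
ee_rot: [3.141, 0.005, 2.956]
wrist_force: [0.6, 1.7, 4.1]
opening: 0.354
```

```bash
python3 - <<'E'
from h import *
print(ctrl.state()["opening"],ctrl.state()["wrist_force"])
for n in("scene","wrist"):
  im=ctrl.grab_frame(n); 
  if n=="scene": im=cv2.resize(im[200:340,280:420],None,fx=4,fy=4,interpolation=cv2.INTER_CUBIC)
  cv2.imwrite(f"pics/{n}8.png",im)
E
```

```text
0.3537725945927188 [0.63403024 1.74929737 4.06752798]
```

View pics/scene8.png

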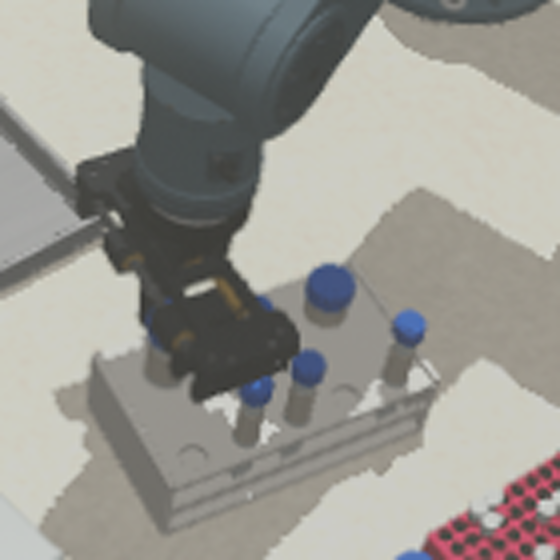

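View pics/wrist8.png

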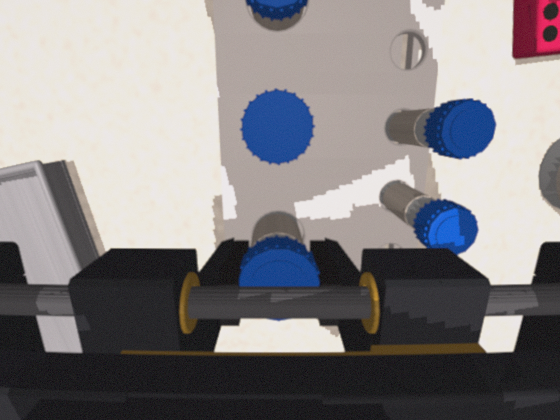

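Call:
{"op": "arm_command", "data": {
  "targets": [
    [1,0,0,5,0,0,0],
    [1,0,0,12,0,0,0],
    [1,0,0,20,0,0,0],
    [1,0,0,20,0,0,0],
    [1,0,0,20,0,0,0]
  ]
}}

```text
clock: 15.35
ee_pos: [0.55, 0.2597, 0.1107]
ee_rot: [3.142, 0.004, 2.956]
wrist_force: [-0.7, 1.7, -0.2]
opening: 0.355
```

```bash
python3 - <<'E'
from h import *
print(ctrl.state()["opening"],ctrl.state()["wrist_force"])
for n in("scene","wrist"):
  im=ctrl.grab_frame(n); 
  if n=="scene": im=cv2.resize(im[200:340,280:420],None,fx=4,fy=4,interpolation=cv2.INTER_CUBIC)
  cv2.imwrite(f"pics/{n}9.png",im)
E
```

```text
0.3551371140357378 [-0.68378965  1.6648039  -0.15082603]
```

View pics/scene9.png

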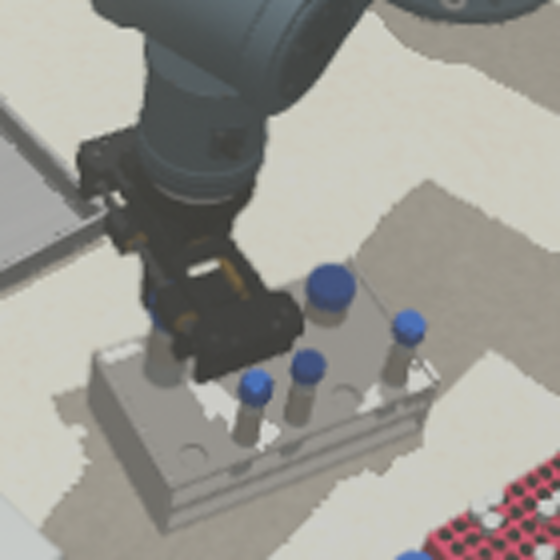

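View pics/wrist9.png

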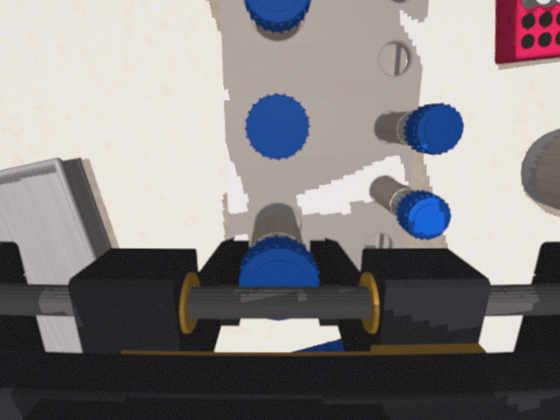

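Call:
{"op": "arm_command", "data": {
  "targets": [
    [1,0,0,20,0,0,0],
    [1,0,0,45,0,0,0],
    [1,0,0,70,0,0,0],
    [1,0,0,95,0,0,0],
    [1,0,0,120,0,0,0],
    [1,0,0,135,0,0,0],
    [1,0,0,140,0,0,0],
    [1,0,0,140,0,0,0]
  ]
}}

```text
clock: 16.45
ee_pos: [0.5498, 0.2596, 0.2502]
ee_rot: [-3.141, 0.004, 2.956]
wrist_force: [0.0, 0.8, -0.6]
opening: 0.357
```

Call:
{"op": "arm_command", "data": {
  "targets": [
    [1,2,-25,0,0,0,0],
    [1,5,-60,0,0,0,0],
    [1,8,-95,0,0,0,0],
    [1,11,-130,0,-0.7,-4,0],
    [1,14,-165,0,-1.4,-8,0],
    [1,18,-195,-5,-2.1,-12,0],
    [1,20,-215,-15,-2.8,-16,0],
    [1,21,-227,-22,-3.4,-20,0],
    [1,21,-232,-26,-3.6,-21,0],
    [1,21,-232,-26,-3.6,-21,0],
    [1,21,-232,-26,-3.6,-21,0]
  ]
}}

```text
clock: 17.82
ee_pos: [0.5714, 0.028, 0.2248]
ee_rot: [3.135, 0.376, 2.955]
wrist_force: [0.9, 0.4, -0.2]
opening: 0.353
```

```bash
python3 - <<'E'
from h import *
np.set_printoptions(precision=4,suppress=True)
s=ctrl.state();print(s); print(R.from_euler("xyz",s["ee_rot"]).as_matrix()[:,2])
for n in("scene","top","wrist"):
  im=ctrl.grab_frame(n); cv2.imwrite(f"pics/{n}10.png",im)
  print(n,[(np.round(d["xyz"],3).tolist(),round(d["score"],2)) for d in ctrl.boxes_of("tube50_mid",n)][:4])
  if n=="scene": cv2.imwrite("pics/s10.png",cv2.resize(im[130:330,140:340],None,fx=3,fy=3,interpolation=cv2.INTER_CUBIC))
  if n=="top": cv2.imwrite("pics/t10.png",cv2.resize(im[100:280,180:360],None,fx=3.3,fy=3.3,interpolation=cv2.INTER_CUBIC))
E
```

```text
{'clock': 17.825, 'qpos': array([-0.1556, -0.0432,  1.9202, -0.0065,  0.8888, -1.5381]), 'dq': array([ 0.0021, -0.0007, -0.0043,  0.0007, -0.0031, -0.0006]), 'joint_torque': array([ -0.1364, -32.2986, -34.1897,  -0.0429,  -1.5715,  -0.0053]), 'ee_pos': array([0.5714, 0.028 , 0.2248]), 'ee_rot': array([3.1354, 0.3758, 2.9553]), 'wrist_force': array([ 0.8652,  0.425 , -0.2409]), 'torque': array([ 0.1103,  0.2094, -0.0094]), 'opening': 0.35326689523990545}
[ 0.3618 -0.0619 -0.9302]
scene [([0.588, 0.03, 0.207], 0.86), ([0.503, 0.341, 0.099], 0.25)]
top [([0.592, 0.019, 0.213], 0.59), ([0.36, 0.486, 0.022], 0.26)]
wrist [([0.557, 0.031, 0.249], 0.81)]
```

View pics/s10.png

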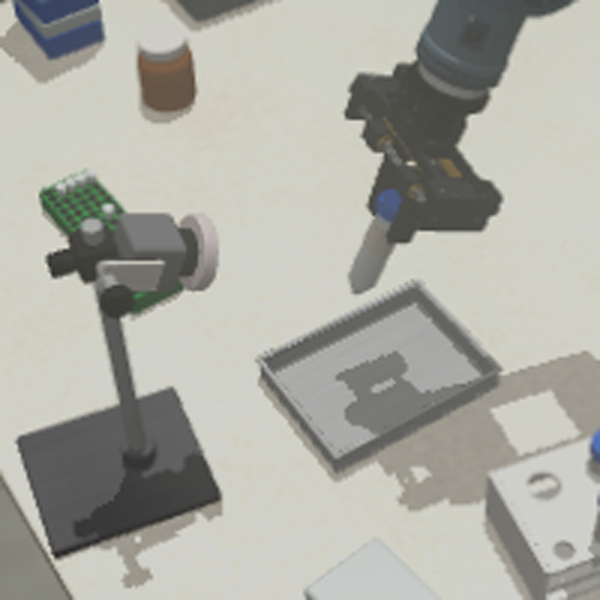

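View pics/t10.png

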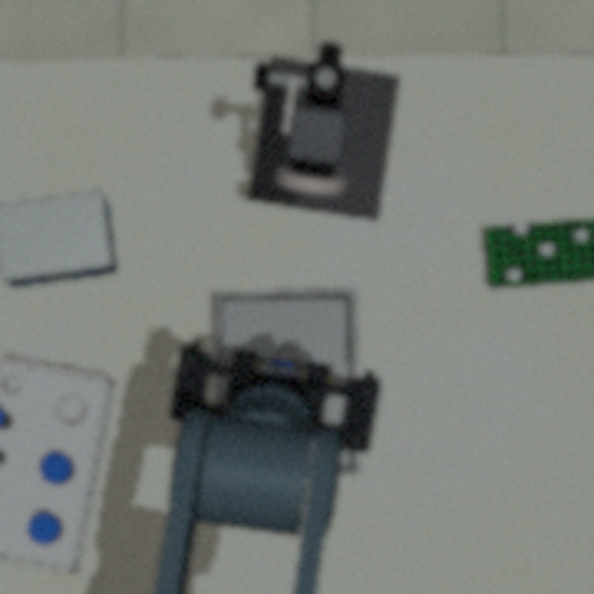

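View pics/wrist10.png

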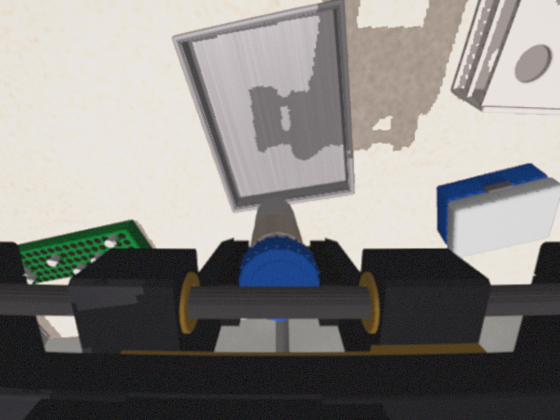

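```bash
python3 - <<'E'
from h import *
S=ctrl.get_calibration("scene")
s=ctrl.state(); z=R.from_euler("xyz",s["ee_rot"]).as_matrix()[:,2]; p=s["ee_pos"]
for k in (.085,.027,-.0235,-.031): q=proj(S,p+k*z)[0]; print(k,p+k*z,(q-[140,130])*3)
c=ctrl.get_calibration("wrist"); print(proj(c,p+.085*z),proj(c,p-.031*z))
# tray from wrist10
P=onz(c,[[178,38],[342,2],[353,190],[235,210]],.028);print(P,P.mean(0))
# independent: tip pixel & cap pixel in the scene with plane through TCP
im=cv2.imread("pics/scene10.png"); cv2.imwrite("pics/s10z.png",cv2.resize(im[185:235,245:290],None,fx=12,fy=12,interpolation=cv2.INTER_CUBIC))
E
```

```text
0.085 [0.60194062 0.02262501 0.14558313] [355.89930831 293.34175179]
0.027 [0.58094123 0.0262229  0.1995283 ] [375.92910346 247.51408467]
-0.0235 [0.56265728 0.02935555 0.24649779] [394.18683794 205.75344031]
-0.031 [0.55994184 0.02982079 0.25347346] [396.96538949 199.39915255]
[[278.56901353 210.11898646]] [[278.24000819 284.85171862]]
[[ 0.48010741 -0.04689863  0.028     ]
 [ 0.47976502  0.10139414  0.028     ]
 [ 0.67697365  0.1018183   0.028     ]
 [ 0.67972499 -0.04803105  0.028     ]] [0.57914277 0.02707069 0.028     ]
```

View pics/s10z.png

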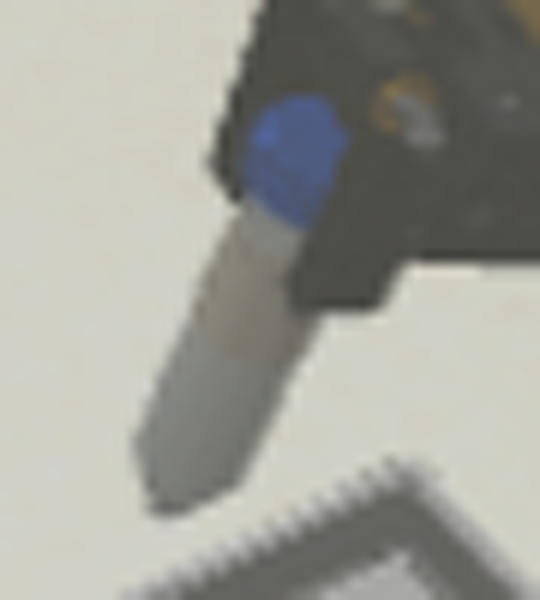

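```bash
python3 - <<'E'
from h import *
s=ctrl.state();print(s["clock"],s["ee_pos"],s["opening"],s["dq"].round(4)); print(ctrl.job_done())
E
```

```text
18.125 [0.57116565 0.02789778 0.2246407 ] 0.3547778868871423 [-0.0028 -0.002   0.0046 -0.0015 -0.0001  0.0007]
the job is handed in; nothing more can be done
None
```

I slid the tray under the viewing spot, drew the long wide tube out of the rack by its cap, and handed in with the tube held, cap up, at the viewing spot. The job was handed in at about 18 s; it gives no verdict, so what follows rests on my own measurements.

- **Viewing spot:** I put it at about (0.581, 0.026, 0.199) m, with the lens looking about 0.37 rad below level. The sources disagreed slightly. Lens height gave about 0.35 rad and a rough ellipse fit of the ring gave 0.384 rad. That fit alone put the lens about 17 mm farther from the robot, so I used the triangulated position, where the three views agree to about 5 mm.
- **Tray:** I pushed it first along y from inside its wall, then along x from outside. Its middle measured (0.578, 0.029) m in the scene camera and (0.579, 0.027) m in the wrist camera, about 2–4 mm from the spot.
- **Tube:** The measured tool pose puts its middle at (0.581, 0.026, 0.1995) m. Its axis lies about 21.5° from upright, leaning away from the camera. The tip appeared within 1 pixel of where that pose predicts in the scene picture, so the tube sits straight in the grip. The tip is about 0.145 m above the bench, well clear of the tray, and the joints were nearly still at hand-in.
- **Unexplained reading:** The gripper opening read 0.355 (about 31 mm) on a 35 mm cap. It stayed steady from the lift to the end, and the tube did not slip.
- **Other things:** The rack, the other tubes and the camera stand looked unmoved in the last pictures, but I did not re-measure them.

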